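# Furnish the model living room

## Task

Furnish the model living room on the round plywood base: stand the round orange coffee table midway between the blue sofa and the TV bench, centred on the sofa's width, with the cactus upright on the middle of it. Stand the small green-and-white side table beside the sofa, at the end where the red cushion lies, about a finger's width (15 mm) from the sofa's arm, square to the sofa and level with the middle of its depth, and put the yellow lamp upright on the middle of the side table. Let go of everything, and leave the tape measure, the paint jar and the screwdriver where they are.

Things in the scene. Friction and masses are not known exactly. Their poses are not given: they have to be found in the camera images.
- coffee_table: Loose toy coffee table, 36 mm high: round orange top 58 mm in diameter and 12 mm thick (24 to 36 mm above its foot) on a thin pale wooden pedestal (18 mm across) with a round foot 44 mm across. About 60 g. Stands upright on the work table at the start. Origin: centre of its underside; z up along its axis.
- side_table: Loose toy side table, 40 x 40 mm and 46 mm high: white box (the upper 26 mm, 20 to 46 mm above its feet) with a flat green top and a green drawer front, on four short pale wooden legs. About 70 g. Stands upright at the start. Origin: centre of its underside; x and y square to its sides (drawer on its +x side; which way the drawer faces in the end is free), z up.
- cactus: Loose toy potted cactus: round terracotta pot 42 mm in diameter and 26 mm high, with a thinner, round-topped green cactus (28 mm across) rising from it to 52 mm in all. About 40 g. Stands upright on the work table at the start. Origin: centre of the pot's underside; z up.
- lamp: Loose toy table lamp, 54 mm high: yellow drum shade 42 mm in diameter and 24 mm high (30 to 54 mm above its foot) on a thin brass stem with a round brass foot 32 mm across. About 50 g. Stands upright on the work table at the start. Origin: centre of its underside; z up.
- sofa: Toy sofa in blue, fixed on the round base: 58 mm deep, 108 mm wide, seat 22 mm, arms 40 mm and backrest 60 mm high. A red cushion lies on the seat at one end. Origin: centre of its underside, on the base's top (6 mm above the work table). x points out of the seat to the front (the backrest is at -x; the front edge 29 mm from the origin), y along its width towards the end with the red cushion (outer face of that arm 54 mm from the origin), z up.
- tv_bench: Toy TV bench in dark wood with a black flat screen standing on it, fixed on the round base, facing the sofa: 32 mm deep, 100 mm wide, bench 22 mm and screen top 61 mm high. Origin: centre of its underside, on the base's top. Its axes are parallel to the sofa's; it lies straight ahead of the sofa, its centre 205 mm along the sofa's x.
- room_base: Round plywood disc that is the floor of the model room, fixed on the work table, 330 mm in diameter and 6 mm thick, with a flat printed grey round rug (a picture of no thickness to speak of). At each start it lies elsewhere and is turned any way, with the sofa and the TV bench on it. Origin: centre of its underside, z up, x and y parallel to the sofa's.
- tape_measure: Bystander: loose yellow and black tape measure, 62 x 34 mm and 60 mm high, left of the work. Not to be moved. Origin: centre of its underside.
- paint_jar: Bystander: loose closed jar with a blue label and white cap, 50 mm in diameter, 60 mm high, right of the work. Not to be moved. Origin: centre of its underside.
- screwdriver: Bystander: screwdriver lying at the left edge of the work. Not to be moved. Origin: on its underside.
Mind the look-alikes: they are no part of the job. Of the things shaped like the coffee_table, the orange one is meant.

How it is judged:
By the outcome, as a careful person would: the job done as asked, in the order asked, and still so for the second after the job is handed in, with the robot touching nothing.
It also fails if it takes over 106 s, if anything falls off the work surface, if the arm or the gripper's body presses on something with over 40 N, if the wrist force passes 120 N, or if a joint passes its speed limit or range.

## Robot

A 6-joint arm with a two-finger parallel gripper is mounted at the origin on the work surface. World frame = base frame: x ahead of the robot, y to its left, z up, the work surface at z = 0. Lengths are in m, angles in rad, forces in N, time in s.
With the tool pointing down it reaches from about 0.275 to 0.825 m from the base axis. Payload 4.9 kg.
Tool frame: the origin (TCP) lies midway between the tips of the shut fingers; the grasp point (between the pads) lies 19 mm behind it (bot.grip_depth is the distance from the TCP to the grasp point, in m); z points along the fingers, y is the line along which they close (so a half turn about z gives the same grasp; the last joint's range is limited). The gripper opens to 85 mm and grips with 20 to 120 N. Pads are 22 mm wide; open, the fingers measure 114 mm over their backs; the gripper's body (76 mm by 85 mm) begins 54 mm behind the grasp point. The pads swing forward as they close: fully open they stand 13 mm farther back than shut.
Start: joints at [-1.355, 0.326, -0.193, 1.052, 0, 1.437], TCP at [0.189, -0.517, 0.231] pointing down, gripper open.
Joint ranges: [-2.65, 2.65], [-0.97, 1.79], [-1.3, 1.35], [-1.93, 2.1], [-1.47, 1.37], [-3.14, 3.14]. Speed limits (rad/s): [2.57, 2.57, 3.14, 3.14, 3.14, 3.14].

## Interface

Orientations are given as a unit quaternion [w, x, y, z].
In Python, from cell import bot gives the robot as it stands. Calls block until the motion is done:
- bot.move_pose(position, orientation): joint-space move of the TCP to a pose.
- bot.move_linear(position, speed=0.15, rotation=None, until_force=None): straight line of the TCP; rotation=None keeps the orientation; speed is the mean speed in m/s. With until_force (N) it stops when the force on the tool has changed by that much, and returns True; else False.
- bot.goto_joints(angles): joint-space move.
- bot.set_gripper(opening, grasp_force=None): opening from 0.0 (shut) to 1.0 (fully open); grasp_force is the grip in N (None keeps the last); returns when the fingers have stopped.
- bot.wait(seconds).
- bot.solve_ik(position, orientation): joint angles nearest the present ones, or None.
- bot.camera(name): name is "scene" or "side" or "wrist"; returns the picture (400x640x3 uint8, red, green, blue); there is no depth.
- bot.calibration(name): a dict with "mtx" (3x3 intrinsics, pixels), "extrinsics" (4x4, takes a point from world to camera coordinates); the wrist camera has in their place "hand_eye" (4x4, takes a point from camera to tool coordinates, whose origin is the TCP and whose axes are the flange's). Camera axes: x right, y down, z forward; pixel columns grow to the right and rows downward; lengths in m; the calibration is good to about 2 mm. A picture is of the moment at which its call begins: read the wrist's pose just before it. calibration takes no time and is no camera call.
A pose or a line that the arm cannot do raises bot.PlanningError and nothing moves.
- bot.close_job(): hands the job in; it is judged then, once.
Trained networks look in the newest picture that a camera, given by its name, has taken for a name from the list of things; names that differ only in an ending like _2 or _b are one class to them, and where a whole thing is asked for, a point or a joint stands for the part that bears it (a point fixed in the world has none). Each returns a list of dicts, best first, with "confidence" (0 to 1); they miss things now and then, are a little off and sometimes report something else, mostly with a low value. They report only what shows in the picture. A call takes as long as a camera call. They do not tell look-alikes from the thing itself.
- bot.search_frame(camera, thing): "bbox" ([left, top, width, height] in pixels, round what is visible of it).
Readings, each from a call of its own:
- bot.read_clock(): time.
- bot.read_joint_positions(): joint angles.
- bot.read_joint_vel(): joint speeds.
- bot.read_joint_efforts(): joint torques, N m.
- bot.read_position(): TCP position.
- bot.read_tool_rot(): TCP orientation.
- bot.read_ft_force(): force on the tool from outside, world axes, zero at the start.
- bot.read_moment(): the same for the moment, N m.
- bot.read_gripper_width(): opening from 0.0 (shut) to 1.0 (fully open).
- bot.read_finger_force(): force on a finger pad.
Only numpy, scipy, OpenCV 4.12 (cv2) and the standard library are available. Lean on these libraries where they do the work, as an engineer would, in place of code of your own. Each camera call takes 0.05 s, during which the arm holds its last target. There are 200 camera calls.

## Working session

There is one attempt and no reset: what is moved stays moved. The work goes in short steps, each a Python script; the robot and the scene stay as the last script left them, time stands still between calls to the robot, and variables do not carry over. Pictures are saved under pics/ and viewed, at most 14 in all, crops included, and the job is handed in when it is done.

```bash
mkdir -p pics; ls; python3 - <<'E'
from cell import bot
import cv2,numpy as np
np.set_printoptions(precision=4,suppress=True)
for c in ["scene","side"]:
    im=bot.camera(c); cv2.imwrite(f"pics/{c}0.png",im[:,:,::-1])
    for t in ["coffee_table","side_table","cactus","lamp","sofa","tv_bench","room_base","tape_measure","paint_jar","screwdriver"]:
        print(c,t,[(np.round(d["bbox"]).astype(int).tolist(),round(d["confidence"],2)) for d in bot.search_frame(c,t)])
    k=bot.calibration(c);print(k["mtx"],k["extrinsics"])
print(bot.calibration("wrist"),bot.read_tool_rot(),bot.read_clock())
E
```

```text
pics
scene coffee_table [([398, 237, 24, 23], 0.91), ([423, 216, 25, 27], 0.68)]
scene side_table [([250, 119, 14, 21], 0.72)]
scene cactus [([359, 278, 19, 20], 0.51)]
scene lamp [([213, 141, 14, 21], 0.72)]
scene sofa [([220, 169, 45, 40], 0.64), ([215, 165, 114, 97], 0.58)]
scene tv_bench [([282, 215, 33, 32], 0.79), ([418, 290, 80, 28], 0.25)]
scene room_base [([214, 166, 113, 94], 0.65), ([213, 141, 15, 22], 0.45)]
scene tape_measure [([341, 327, 28, 36], 0.84)]
scene paint_jar [([164, 145, 21, 25], 0.69)]
scene screwdriver [([419, 295, 68, 23], 0.88)]
[[481.521    0.     319.2176]
 [  0.     481.521  206.8855]
 [  0.       0.       1.    ]] [[-0.7372  0.6754 -0.0175  0.3055]
 [ 0.5501  0.585  -0.5959 -0.2769]
 [-0.3923 -0.449  -0.8028  1.5518]
 [ 0.      0.      0.      1.    ]]
side coffee_table [([329, 261, 21, 18], 0.82), ([364, 266, 15, 16], 0.69), ([279, 265, 15, 13], 0.44)]
side side_table [([342, 151, 14, 10], 0.58)]
side cactus [([282, 263, 15, 15], 0.76)]
side lamp []
side sofa [([284, 168, 30, 22], 0.58)]
side tv_bench [([284, 206, 23, 17], 0.6)]
side room_base [([257, 176, 93, 56], 0.78)]
side tape_measure [([227, 275, 31, 19], 0.9)]
side paint_jar [([283, 136, 14, 19], 0.59)]
side screwdriver [([298, 302, 59, 38], 0.74)]
[[457.5969   0.     319.8266]
 [  0.     457.5969 208.002 ]
 [  0.       0.       1.    ]] [[-0.9929 -0.1174 -0.0202  0.4861]
 [-0.0602  0.6408 -0.7654  0.0292]
 [ 0.1028 -0.7587 -0.6433  1.6023]
 [ 0.      0.      0.      1.    ]]
{'mtx': array([[301.5337,   0.    , 317.8131],
       [  0.    , 301.5337, 198.3289],
       [  0.    ,   0.    ,   1.    ]]), 'hand_eye': array([[-0.0001, -0.9529, -0.3034,  0.078 ],
       [ 1.    , -0.0001, -0.    ,  0.0004],
       [-0.    , -0.3034,  0.9529, -0.1427],
       [ 0.    ,  0.    ,  0.    ,  1.    ]])} [-0.      0.9847  0.174  -0.    ] 1.1
```

```bash
cat > h.py <<'E'
import numpy as np,cv2
from cell import bot
from scipy.spatial.transform import Rotation as R
np.set_printoptions(precision=4,suppress=True)
def ray(K,T,px):   # T: camera->world
    d=T[:3,:3]@np.linalg.solve(K,[px[0],px[1],1.]); return T[:3,3],d
def at_z(K,T,px,z):
    o,d=ray(K,T,px); return (o+d*(z-o[2])/d[2])[:2]
def cam(name):
    c=bot.calibration(name)
    if name!="wrist": return c["mtx"],np.linalg.inv(c["extrinsics"])
    q=bot.read_tool_rot(); T=np.eye(4)
    T[:3,:3]=R.from_quat(np.roll(q,-1)).as_matrix(); T[:3,3]=bot.read_position()
    return c["mtx"],T@c["hand_eye"]
def proj(K,T,p):
    q=np.linalg.inv(T)@np.r_[p,1]; u=K@q[:3]; return u[:2]/u[2]
def down(yaw): # tool z down, tool x at angle yaw in world
    m=np.array([[np.cos(yaw),np.sin(yaw),0],[np.sin(yaw),-np.cos(yaw),0],[0,0,-1]])
    return np.roll(R.from_matrix(m).as_quat(),1)
E
python3 - <<'E'
from h import *
a=cv2.imread("pics/scene0.png")[100:375,150:510]; cv2.imwrite("pics/s1.png",cv2.resize(a,None,fx=2.18,fy=2.18,interpolation=cv2.INTER_CUBIC))
K,T=cam("scene")
for n,b,h in [("ct1",[398,237,24,23],.018),("ct2",[423,216,25,27],.018),("st",[250,119,14,21],.023),("cac",[359,278,19,20],.026),("lamp",[213,141,14,21],.027),("sofa",[220,169,45,40],.03),("tv",[282,215,33,32],.03),("base",[214,166,113,94],.01),("tape",[341,327,28,36],.03),("jar",[164,145,21,25],.03)]:
    print(n,at_z(K,T,(b[0]+b[2]/2,b[1]+b[3]/2),h))
E
```

```text
ct1 [0.3838 0.3147]
ct2 [0.2898 0.3218]
st [ 0.4048 -0.2984]
cac [0.5469 0.3228]
lamp [ 0.5461 -0.2978]
sofa [ 0.5854 -0.1328]
tv [0.5635 0.0827]
base [ 0.5728 -0.0262]
tape [0.6729 0.4022]
jar [ 0.6605 -0.3687]
```

View pics/s1.png

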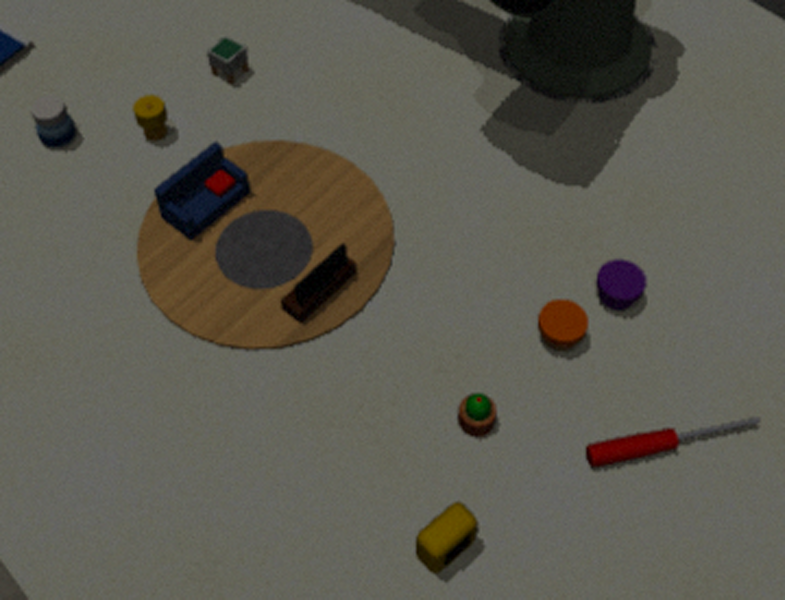

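Picture: orange coffee table at crop (563,325), purple look-alike at (622,284), cactus (478,413), lamp (151,116), side table (228,60); sofa's cushion end is towards the robot. Now a wrist overview above the base.

```bash
python3 - <<'E'
from h import *
bot.move_pose([.55,-.02,.28],down(0))
K,T=cam("wrist"); im=bot.camera("wrist"); cv2.imwrite("pics/w1.png",im[:,:,::-1]); np.savez("w1.npz",K=K,T=T)
for t in ["coffee_table","side_table","cactus","lamp","sofa","tv_bench"]:
    print(t,[(np.round(d["bbox"]).astype(int).tolist(),round(d["confidence"],2)) for d in bot.search_frame("wrist",t)])
print(T,bot.read_joint_positions(),bot.read_clock())
E
```

```text
coffee_table [([75, 299, 50, 22], 0.92), ([67, 249, 54, 40], 0.57)]
side_table [([491, 239, 49, 46], 0.92)]
cactus [([41, 150, 50, 33], 0.57)]
lamp [([495, 146, 56, 35], 0.66)]
sofa [([377, 92, 61, 94], 0.68)]
tv_bench [([226, 114, 44, 78], 0.69)]
[[-0.0012 -0.9528 -0.3035  0.6281]
 [-1.      0.0012  0.0002 -0.0211]
 [ 0.0002  0.3035 -0.9528  0.4226]
 [ 0.      0.      0.      1.    ]] [-0.1711  0.3    -0.1039  1.167  -0.      2.9711] 3.6583
```

View pics/w1.png

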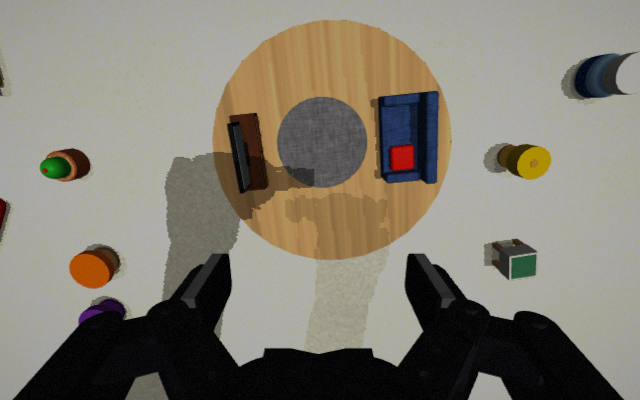

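```bash
cat > fit.py <<'E'
from h import *
from scipy.optimize import minimize
d=np.load("w1.npz");K,T=d["K"],d["T"]; im=cv2.imread("pics/w1.png"); S=4
def box(x0,x1,y0,y1,z0,z1): return np.array([[x,y,z] for x in(x0,x1) for y in(y0,y1) for z in(z0,z1)])
sofa=[box(-29,29,-54,54,0,22),box(-29,29,-54,-43,0,40),box(-29,29,43,54,0,40),box(-29,-17,-54,54,0,60)]
tv=[box(189,221,-50,50,0,22)]
def render(boxes,p,org=6):
    c,s=np.cos(p[2]),np.sin(p[2]); Rz=np.array([[c,-s,0],[s,c,0],[0,0,1]]); m=np.zeros((400*S,640*S),np.uint8)
    Ti=np.linalg.inv(T)
    for b in boxes:
        w=(b+[0,0,org])/1000@Rz.T+[p[0],p[1],0]; q=w@Ti[:3,:3].T+Ti[:3,3]; u=q@K.T; u=u[:,:2]/u[:,2:]
        cv2.fillConvexPoly(m,cv2.convexHull(np.round((u+.5)*S*16-8).astype(np.int32)),255,shift=4)
    return cv2.resize(m,(640,400),interpolation=cv2.INTER_AREA)/255.
hsv=cv2.cvtColor(im,cv2.COLOR_BGR2HSV).astype(int);H,Sa,V=hsv[...,0],hsv[...,1],hsv[...,2]
def roi(m,x,y,w,h):
    o=np.zeros(m.shape,np.uint8);o[y:y+h,x:x+w]=m[y:y+h,x:x+w];return cv2.morphologyEx(o,cv2.MORPH_CLOSE,np.ones((3,3)))
if __name__=="__main__":
    b,g,r=[im[...,i].astype(int) for i in range(3)]
    ms=roi((b>r+12)|((r>150)&(g<60)),365,80,85,115)
    cost=lambda p:np.abs(render(sofa,p)-ms).sum()
    best=min((minimize(cost,[.585,-.133,a],method="Nelder-Mead",options=dict(initial_simplex=[[.585,-.133,a],[.6,-.133,a],[.585,-.12,a],[.585,-.133,a+.1]],xatol=1e-5)) for a in (1.5,1.65)),key=lambda o:o.fun)
    print(best.x,best.fun,ms.sum()); p=best.x
    def top(mask,z):
        n,l,st,ce=cv2.connectedComponentsWithStats(mask); i=1+st[1:,4].argmax(); return at_z(K,T,ce[i],z),st[i],ce[i]
    print("orange",top(roi((r>150)&(g>60)&(g<140)&(b<60),60,240,70,55),.036))
    gm=roi((g>r+25)&(g>b+5),480,230,70,60); print("green",top(gm,.046))
    cnt=max(cv2.findContours(gm,0,1)[0],key=cv2.contourArea); q=cv2.boxPoints(cv2.minAreaRect(cnt)); w=np.array([at_z(K,T,x,.046) for x in q]); e=np.diff(w,axis=0); print(np.degrees(np.arctan2(e[:,1],e[:,0])),np.linalg.norm(e,axis=1))
    print("cactus",top(roi((g>r+25)&(g>b+25),30,140,70,50),.045))
    print("lamp",top(roi((r>180)&(g>130)&(b<90),485,130,80,60),.05))
    ov=im.copy()
    for bx,col in((sofa,(0,255,0)),(tv,(255,255,0))):
        m=(render(bx,p)>.5).astype(np.uint8); cv2.drawContours(ov,cv2.findContours(m,0,1)[0],-1,col,1)
    for m in(ms,gm): cv2.drawContours(ov,cv2.findContours(m,0,1)[0],-1,(0,0,255),1)
    cv2.imwrite("pics/ov.png",cv2.resize(ov[80:290,210:560],None,fx=2.2,fy=2.2,interpolation=cv2.INTER_NEAREST))
E
python3 fit.py
```

```text
[ 0.5839 -0.1319  1.6852] 445.2862745098039 4879
orange (array([0.3947, 0.3126]), array([  70,  254,   39,   34, 1026], dtype=int32), array([ 88.8548, 270.7154]))
green (array([ 0.407 , -0.3116]), array([512, 255,  24,  24, 496], dtype=int32), array([523.5726, 266.2802]))
[ -90.078  -167.7373   89.9208] [0.0321 0.0376 0.0329]
cactus (array([0.5496, 0.3132]), array([ 40, 157,  31,  22, 506], dtype=int32), array([ 55.0474, 167.3043]))Traceback (most recent call last):
  File "fit.py", line 29, in <module>
    print("lamp",top(roi((r>180)&(g>130)&(b<90),485,130,80,60),.05))
                 ~~~^^^^^^^^^^^^^^^^^^^^^^^^^^^^^^^^^^^^^^^^^^^^^^^
  File "fit.py", line 24, in top
    n,l,st,ce=cv2.connectedComponentsWithStats(mask); i=1+st[1:,4].argmax(); return at_z(K,T,ce[i],z),st[i],ce[i]
                                                          ~~~~~~~~~~~~~~~^^
ValueError: attempt to get argmax of an empty sequence
```

```bash
sed -i 's/(r>180)&(g>130)&(b<90)/(r>110)\&(g>90)\&(b<70)/; s/ms=roi(.*/ms=roi((b>r+4)\&(b>g)|((r>150)\&(g<60))|(V<40),370,86,75,102)/' fit.py; python3 fit.py; python3 -c "
import cv2;im=cv2.imread('pics/w1.png')
for y,x in((160,535),(170,515),(150,410),(110,432),(268,523),(130,382)):print(im[y,x])"
```

```text
[ 0.5842 -0.1318  1.6793] 327.29803921568623 4997
orange (array([0.3947, 0.3126]), array([  70,  254,   39,   34, 1026], dtype=int32), array([ 88.8548, 270.7154]))
green (array([ 0.407 , -0.3116]), array([512, 255,  24,  24, 496], dtype=int32), array([523.5726, 266.2802]))
[ -90.078  -167.7373   89.9208] [0.0321 0.0376 0.0329]
cactus (array([0.5496, 0.3132]), array([ 40, 157,  31,  22, 506], dtype=int32), array([ 55.0474, 167.3043]))
lamp (array([ 0.556 , -0.2907]), array([517, 147,  34,  32, 844], dtype=int32), array([533.4858, 162.4882]))
[ 32 113 157]
[ 4 35 43]
[ 13  17 178]
[82 49 32]
[57 87 38]
[60 34 22]
```

View pics/ov.png

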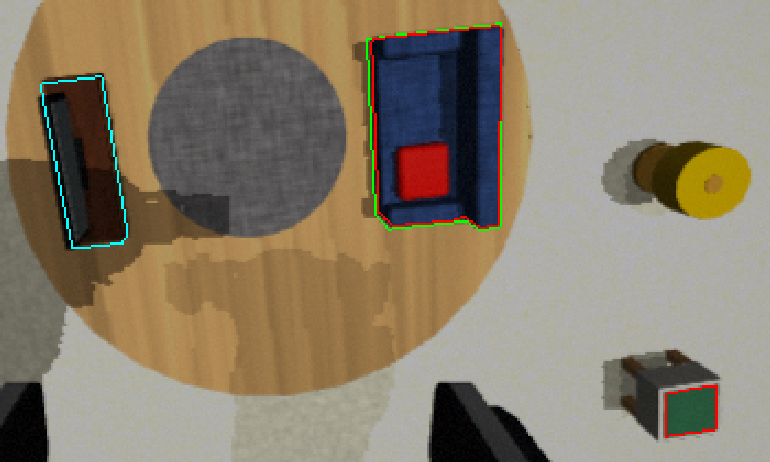

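Sofa fit at (0.584,-0.132), yaw 1.679, and the predicted TV outline matches the picture. Go to the coffee table for a closer look.

```bash
python3 - <<'E'
from h import *
bot.move_pose([.395,.313,.16],down(1.57))
K,T=cam("wrist"); im=bot.camera("wrist")[:,:,::-1].copy(); np.savez("w2.npz",K=K,T=T,im=im)
h=cv2.cvtColor(im,cv2.COLOR_BGR2HSV).astype(int)
m=((h[...,0]>4)&(h[...,0]<18)&(h[...,1]>180)&(h[...,2]>90)).astype(np.uint8)
n,l,st,ce=cv2.connectedComponentsWithStats(m);i=1+st[1:,4].argmax();print(st[i],ce[i],at_z(K,T,ce[i],.036),bot.read_clock())
cv2.drawContours(im,cv2.findContours((l==i).astype(np.uint8),0,1)[0],-1,(255,0,0),1)
cv2.imwrite("pics/w2.png",im)
E
```

```text
[ 285  160   61   59 2856] [314.9993 189.1537] [0.3939 0.314 ] 5.15
```

View pics/w2.png

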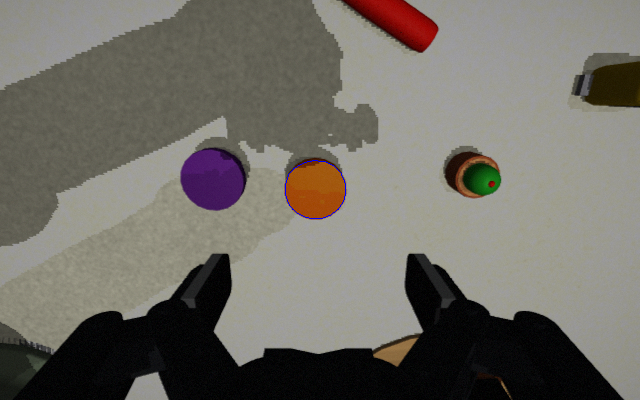

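```bash
cat >> h.py <<'E'
SOFA=np.array([.5842,-.1318]); TH=1.6793
def rel(x,y): c,s=np.cos(TH),np.sin(TH); return SOFA+[c*x-s*y,s*x+c*y]
def q2(yaw): return down(yaw)
def carry(p,yaw,z0,open_,f,p2,yaw2,dz,hi=.15):
    bot.set_gripper(open_)
    bot.move_pose([*p,z0+.07],down(yaw)); bot.move_linear([*p,z0],speed=.12)
    bot.set_gripper(0,grasp_force=f); w=bot.read_gripper_width(); print("grip",w,w*85,bot.read_finger_force())
    bot.move_linear([*p,hi],speed=.2); print("lifted",bot.read_finger_force(),bot.read_gripper_width())
    bot.move_pose([*p2,hi],down(yaw2)); bot.move_linear([*p2,z0+dz+.02],speed=.15)
    hit=bot.move_linear([*p2,z0+dz],speed=.03,until_force=4); print("hit",hit,bot.read_position())
    bot.set_gripper(min(1,w+.18)); bot.move_linear([*p2,hi],speed=.15); print("t",bot.read_clock())
E
python3 - <<'E'
from h import *
d=np.load("w2.npz"); print("cactus",at_z(d["K"],d["T"],(491,184),.052))
t=rel(.109,0); print(t)
carry([.3939,.314],1.57,.007,.85,30,t,TH,.006,.15)
bot.move_pose([*rel(.109-.03,0),.24],down(TH))
K,T=cam("wrist"); im=bot.camera("wrist")[:,:,::-1].copy(); np.savez("w3.npz",K=K,T=T,im=im); cv2.imwrite("pics/w3.png",im); print(bot.read_clock())
E
```

```text
cactus [0.5457 0.3228]
[ 0.5724 -0.0234]
grip 0.6644145420412334 56.47523607350484 31.00861966609955
lifted 32.06767201423645 0.6636325309443758
hit True [ 0.5721 -0.0235  0.0144]
t 12.0667
12.5833
```

View pics/w3.png

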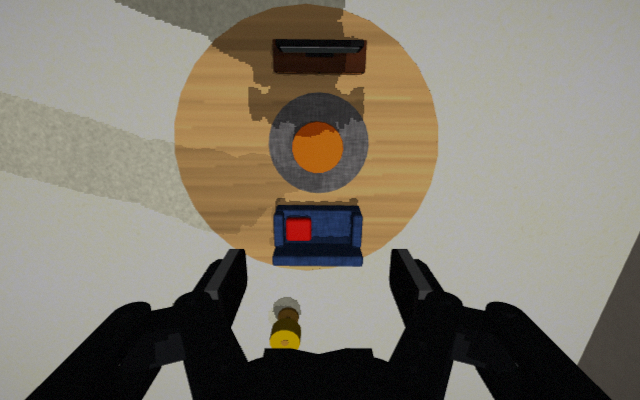

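The coffee table stands at pixel (318,147) between sofa (318,235) and TV (320,57). Check by refitting the sofa in this picture.

```bash
python3 - <<'E'
import fit; from h import *
d=np.load("w3.npz");fit.K,fit.T=K,T=d["K"],d["T"];im=d["im"];b,g,r=[im[...,i].astype(int) for i in range(3)]
V=im.max(2)
ms=fit.roi((b>r+4)&(b>g)|((r>150)&(g<60))|(V<40),268,201,98,68)
# tv: dark/brown
cost=lambda p:np.abs(fit.render(fit.sofa,p)-ms).sum()
s0=np.array([*SOFA,TH]);o=fit.minimize(cost,s0,method="Nelder-Mead",options=dict(initial_simplex=[s0,s0+[.01,0,0],s0+[0,.01,0],s0+[0,0,.08]],xatol=1e-5))
print(o.x,o.fun,ms.sum())
h=cv2.cvtColor(im,cv2.COLOR_BGR2HSV).astype(int)
m=fit.roi((h[...,0]<19)&(h[...,1]>200)&(h[...,2]>70),285,112,66,70)
cnt=max(cv2.findContours(m,0,1)[0],key=cv2.contourArea); print(cv2.boundingRect(cnt),cv2.fitEllipse(cv2.convexHull(cnt)))
c=cv2.fitEllipse(cv2.convexHull(cnt))[0]; w=at_z(K,T,c,.042); print("table",w)
for p in (o.x,s0):
    c_,s_=np.cos(p[2]),np.sin(p[2]); e=w-p[:2]; print("rel mm",1000*(c_*e[0]+s_*e[1]),1000*(-s_*e[0]+c_*e[1]))
ov=im.copy()
for bx in(fit.sofa,fit.tv):
    cv2.drawContours(ov,cv2.findContours((fit.render(bx,o.x)>.5).astype(np.uint8),0,1)[0],-1,(0,255,0),1)
cv2.drawContours(ov,[cv2.convexHull(cnt)],-1,(255,0,0),1)
cv2.imwrite("pics/ov3.png",cv2.resize(ov[30:275,240:400],None,fx=2.4,fy=2.4,interpolation=cv2.INTER_NEAREST))
E
```

```text
[ 0.5843 -0.1332  1.6752] 363.79999999999995 5221
(293, 122, 50, 51) ((317.1873474121094, 146.77084350585938), (50.14080047607422, 50.966636657714844), 1.3994158506393433)
table [ 0.5724 -0.0241]
rel mm 109.74423011132352 0.4221600713464283
rel mm 108.31208939762409 0.05354833116083535
```

View pics/ov3.png

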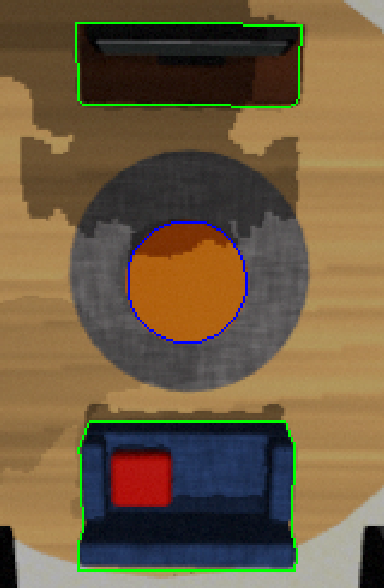

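Contours match: the coffee table is within 1 mm. Now the cactus close-up.

```bash
python3 - <<'E'
from h import *
bot.move_pose([.546,.322,.16],down(1.57))
K,T=cam("wrist"); im=bot.camera("wrist")[:,:,::-1].copy(); np.savez("w4.npz",K=K,T=T,im=im)
ov=im.copy(); p=[.5457,.3228]
for z,r in((.026,.021),(0,.021),(.052,.002)):
    pts=np.array([proj(K,T,[p[0]+r*np.cos(a),p[1]+r*np.sin(a),z]) for a in np.linspace(0,6.28,40)])
    cv2.polylines(ov,[np.round(pts*16).astype(np.int32)],True,(255,0,0),1,shift=4)
c=np.hstack([im[130:250,250:390],ov[130:250,250:390]]); cv2.imwrite("pics/w4.png",cv2.resize(c,None,fx=2.8,fy=2.8,interpolation=cv2.INTER_NEAREST)); print(bot.read_clock())
E
```

```text
14.0667
```

View pics/w4.png

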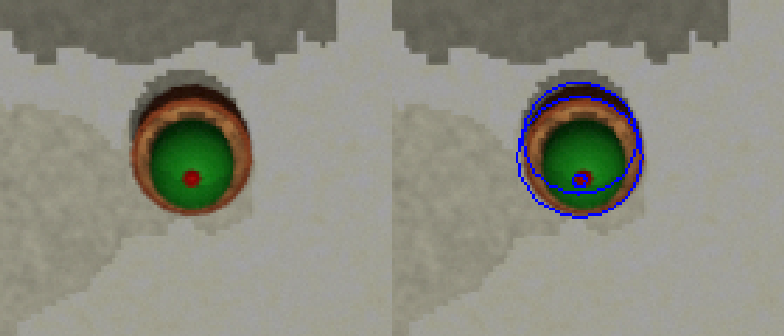

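```bash
python3 - <<'E'
from h import *
carry([.5467,.3227],1.57,.003,.85,25,[.5724,-.0239],TH,.042,.15)
bot.move_pose([.407,-.3116,.18],down(.108))
K,T=cam("wrist"); im=bot.camera("wrist")[:,:,::-1].copy(); np.savez("w5.npz",K=K,T=T,im=im); cv2.imwrite("pics/w5.png",im); print(bot.read_clock())
E
```

```text
grip 0.48437074722536627 41.17151351415613 25.236622989177704
lifted 25.33998191356659 0.4815533182513791
hit True [ 0.5722 -0.0239  0.0462]
t 20.5
21.8083
```

View pics/w5.png

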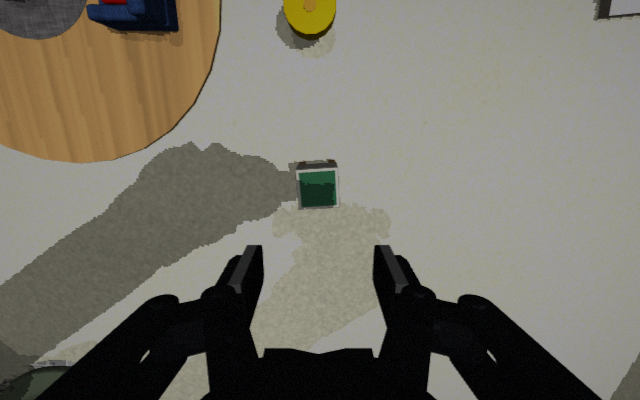

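The side table is at (318,188), nearly square to the tool. Measure its yaw from the green top.

```bash
python3 - <<'E'
from h import *
d=np.load("w5.npz");K,T,im=d["K"],d["T"],d["im"];b,g,r=[im[...,i].astype(int) for i in range(3)]
m=np.zeros((400,640),np.uint8);m[150:220,285:350]=((g>1.25*r)&(g>1.08*b))[150:220,285:350]
cnt=max(cv2.findContours(m,0,cv2.CHAIN_APPROX_NONE)[0],key=cv2.contourArea)
w=np.array([at_z(K,T,c,.046) for c in cnt[:,0]])*1000
(c,s,a)=cv2.minAreaRect(w.astype(np.float32)); print(cv2.boundingRect(cnt),c,s,a)
p=np.array(c)/1000; ov=im.copy()
for hh in (.02,):
    t=np.radians(a); pts=[proj(K,T,[p[0]+hh*(u*np.cos(t)-v*np.sin(t)),p[1]+hh*(u*np.sin(t)+v*np.cos(t)),.046]) for u,v in((1,1),(1,-1),(-1,-1),(-1,1))]
    cv2.polylines(ov,[np.round(np.array(pts)*16).astype(np.int32)],True,(0,0,255),1,shift=4)
cc=np.hstack([im[150:220,285:350],ov[150:220,285:350]]); cv2.imwrite("pics/w5c.png",cv2.resize(cc,None,fx=6,fy=6,interpolation=cv2.INTER_NEAREST))
E
```

```text
(299, 171, 38, 36) (406.8216857910156, -310.87994384765625) (34.03288650512695, 33.744529724121094) 10.068741798400879
```

View pics/w5c.png

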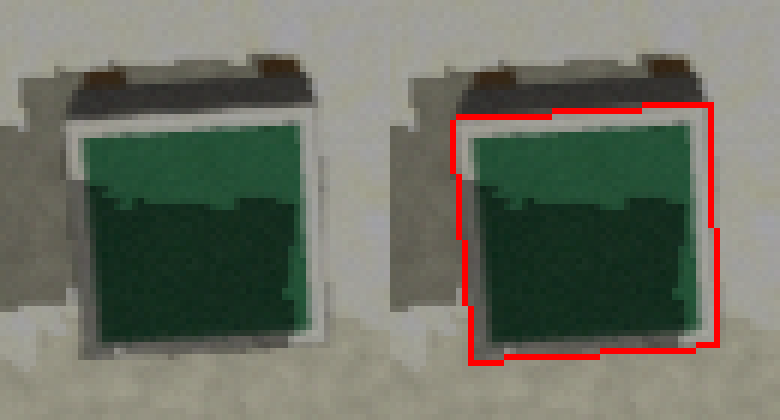

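```bash
python3 - <<'E'
from h import *
t=rel(0,.089); print(t)
carry([.4069,-.3109],.1757,.010,.8,30,t,.106,.006,.15)
bot.move_pose([.48,-.12,.24],down(.106))
K,T=cam("wrist"); im=bot.camera("wrist")[:,:,::-1].copy(); np.savez("w6.npz",K=K,T=T,im=im); cv2.imwrite("pics/w6.png",im); print(bot.read_clock())
E
```

```text
[ 0.4957 -0.1414]
grip 0.4611402538073217 39.19692157362235 30.72328269481659
lifted 30.32082974910736 0.4660832050500196
hit True [ 0.4954 -0.1412  0.017 ]
t 28.1667
28.6833
```

View pics/w6.png

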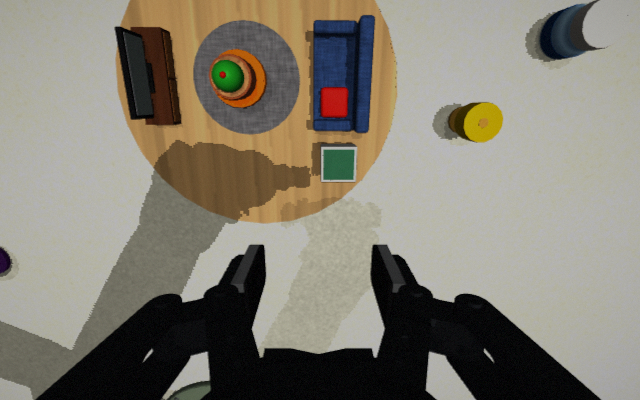

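Cactus stands on the coffee table, side table beside the sofa at (338,164), lamp at (482,122). Check numbers and take the lamp close-up.

```bash
python3 - <<'E'
import fit; from h import *
d=np.load("w6.npz");fit.K,fit.T=K,T=d["K"],d["T"];im=d["im"];b,g,r=[im[...,i].astype(int) for i in range(3)];V=im.max(2)
ms=fit.roi((b>r+4)&(b>g)|((r>150)&(g<60))|(V<40),312,12,68,122)
s0=np.array([*SOFA,TH]);o=fit.minimize(lambda p:np.abs(fit.render(fit.sofa,p)-ms).sum(),s0,method="Nelder-Mead",options=dict(initial_simplex=[s0,s0+[.01,0,0],s0+[0,.01,0],s0+[0,0,.08]],xatol=1e-5))
print(o.x,o.fun,ms.sum())
m=np.zeros((400,640),np.uint8);m[140:190,310:365]=((g>1.25*r)&(g>1.08*b))[140:190,310:365]
cnt=max(cv2.findContours(m,0,cv2.CHAIN_APPROX_NONE)[0],key=cv2.contourArea)
w=np.array([at_z(K,T,c,.052) for c in cnt[:,0]])*1000; c,s,a=cv2.minAreaRect(w.astype(np.float32)); print(c,s,a)
for p in (o.x,s0):
    c_,s_=np.cos(p[2]),np.sin(p[2]); e=np.array(c)/1000-p[:2]; print("side rel mm",1000*(c_*e[0]+s_*e[1]),1000*(-s_*e[0]+c_*e[1]),"yaw",a-np.degrees(p[2])+90)
print("cactus", at_z(K,T,(223,75),.094), "lamp",at_z(K,T,(482.5,122.5),.054))
bot.move_pose([.553,-.294,.18],down(.106))
K,T=cam("wrist"); im=bot.camera("wrist")[:,:,::-1].copy(); np.savez("w7.npz",K=K,T=T,im=im); ov=im.copy()
h=cv2.cvtColor(im,cv2.COLOR_BGR2HSV).astype(int)
m=((h[...,0]>20)&(h[...,0]<32)&(h[...,1]>170)&(h[...,2]>100)).astype(np.uint8); m[:140]=0;m[240:]=0;m[:,:270]=0;m[:,370:]=0
cnt=cv2.convexHull(np.vstack([x for x in cv2.findContours(m,0,1)[0] if cv2.contourArea(x)>30]))
c=cv2.fitEllipse(cnt); print(c,"lamp",at_z(K,T,c[0],.054))
cv2.drawContours(ov,[cnt],-1,(255,0,0),1)
cc=np.hstack([im[140:250,260:380],ov[140:250,260:380]]); cv2.imwrite("pics/w7.png",cv2.resize(cc,None,fx=3.2,fy=3.2,interpolation=cv2.INTER_NEAREST)); print(bot.read_clock())
E
```

```text
[ 0.5836 -0.1329  1.6715] 321.0980392156863 6385
(494.5297546386719, -141.50828552246094) (32.67765808105469, 33.83829879760742) 6.080383777618408
side rel mm 0.36653501089711943 89.44652938375019 yaw 0.3115772844579965
side rel mm 0.05927764040316447 90.19423594170401 yaw -0.13641875870074216
cactus [ 0.5719 -0.0256] lamp [ 0.5561 -0.2878]
((313.2705078125, 184.8523712158203), (42.73316192626953, 44.07926940917969), 92.22551727294922) lamp [ 0.5573 -0.2881]
29.5417
```

View pics/w7.png

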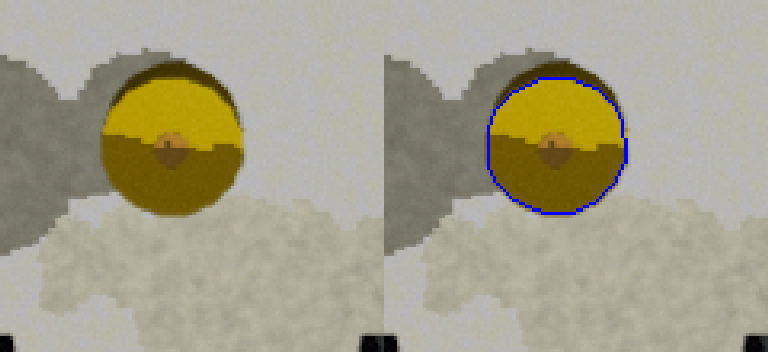

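```bash
python3 - <<'E'
from h import *
carry([.5570,-.2882],.106,.018,.8,25,[.4949,-.1413],.106,.052,.17)
bot.move_pose([.48,-.12,.26],down(.106))
K,T=cam("wrist"); im=bot.camera("wrist")[:,:,::-1].copy(); cv2.imwrite("pics/w8.png",im)
bot.move_pose([.3,-.35,.3],down(.106)); im=bot.camera("side")[:,:,::-1]
cv2.imwrite("pics/w9.png",np.vstack([cv2.imread("pics/w8.png")[0:230,100:420],cv2.resize(im[160:245,250:360],(320,247),interpolation=cv2.INTER_CUBIC)])); print(bot.read_clock())
b=lambda u,v,z:at_z(K,T,(u,v),z); np.savez("w8.npz",K=K,T=T)
E
```

```text
grip 0.48545681079634867 41.26382891768964 25.055128633975983
lifted 25.365220606327057 0.4864498900629226
hit True [ 0.4947 -0.1412  0.0712]
t 35.375
37.0667
```

View pics/w9.png

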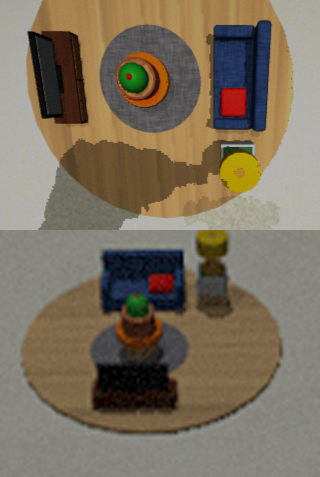

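Both items stand upright: the lamp on the side table at (239,173), the cactus on the coffee table at (130,75). Last number check, then hand in if it is good.

```bash
python3 - <<'E'
from h import *
d=np.load("w8.npz");K,T=d["K"],d["T"]
l=at_z(K,T,(339.5,173),.106); c=at_z(K,T,(229,74.5),.094); print(l,c)
if np.hypot(*(l-[.495,-.1414]))<.005 and np.hypot(*(c-[.5724,-.024]))<.005: print(bot.close_job())
E
```

```text
[ 0.4927 -0.1407] [ 0.5738 -0.0253]
the job is handed in; nothing more can be done
None
```

The room is furnished as asked and the job is handed in at about 37 s of the 106 s. In the last pictures the coffee table and side table measure within about 1 mm of their spots, the cactus and lamp stand upright within about 3 mm of their tables' middles, and the gripper has let go of everything.

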